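# Check the small dial gauge for sticking

### The job

Check that the smallest of the three dial gauges does not stick: with the fingertips press its plunger down lightly until the pointer has turned about half a turn, pause a moment, let it come fully up by itself, then press it the same way a second time and withdraw. Never drive the plunger to the end of its travel, and do not lift, shift or tip the gauge. Leave the other two gauges and everything else on the bench untouched.

Things in the scene. Friction and masses are not known exactly. Their poses are not given: they have to be found in the camera images.
- gauge_small: The small plunger dial gauge: round steel case 42 mm across, 22 mm thick, white dial facing body +x, dial centre 90 mm up, plunger upward (147 mm above the table at rest), clamped to a 12 mm post (98 mm high, 28 mm to -x) on a loose wooden foot 80 (x) x 90 (y) x 24 mm; 0.7 to 1.2 kg in all. Origin: centre of the foot's underside, on the plunger's axis; z up.
- tip_small (a point): Centre of the top face of the small gauge's plunger: a flat steel pad 16 mm across and 4 mm thick on a thin stem, 16 mm clear above a 10 mm bush; highest point of that gauge. Moves down with the plunger.
- plunger_small (a joint): How far the small gauge's plunger is pressed down, m: 0 = fully up (rest), 0.016 = end of travel. Springs back by itself. Takes about 2 N to start and 0.35 N more per mm (4.8 N at 8 mm, 7.6 N at the end). The black pointer stands straight up at rest and turns clockwise, one full turn per 16 mm (half a turn, pointing straight down, at 8 mm).
- gauge_medium: The medium plunger dial gauge: round steel case 60 mm across, 22 mm thick, white dial facing body +x, dial centre 84 mm up, plunger upward (150 mm above the table at rest), clamped to a 12 mm post (92 mm high, 28 mm to -x) on a loose wooden foot 80 (x) x 90 (y) x 24 mm; 0.7 to 1.2 kg in all. Origin: centre of the foot's underside, on the plunger's axis; z up.
- tip_medium (a point): Centre of the top face of the medium gauge's plunger: a flat steel pad 16 mm across and 4 mm thick on a thin stem, 16 mm clear above a 10 mm bush; highest point of that gauge. Moves down with the plunger.
- plunger_medium (a joint): How far the medium gauge's plunger is pressed down, m: 0 = fully up (rest), 0.016 = end of travel. Springs back by itself. Takes about 2 N to start and 0.35 N more per mm (4.8 N at 8 mm, 7.6 N at the end). The black pointer stands straight up at rest and turns clockwise, one full turn per 16 mm (half a turn, pointing straight down, at 8 mm).
- gauge_large: The large plunger dial gauge: round steel case 84 mm across, 22 mm thick, white dial facing body +x, dial centre 84 mm up, plunger upward (162 mm above the table at rest), clamped to a 12 mm post (92 mm high, 28 mm to -x) on a loose wooden foot 80 (x) x 90 (y) x 24 mm; 0.7 to 1.2 kg in all. Origin: centre of the foot's underside, on the plunger's axis; z up.
- tip_large (a point): Centre of the top face of the large gauge's plunger: a flat steel pad 16 mm across and 4 mm thick on a thin stem, 16 mm clear above a 10 mm bush; highest point of that gauge. Moves down with the plunger.
- plunger_large (a joint): How far the large gauge's plunger is pressed down, m: 0 = fully up (rest), 0.016 = end of travel. Springs back by itself. Takes about 2 N to start and 0.35 N more per mm (4.8 N at 8 mm, 7.6 N at the end). The black pointer stands straight up at rest and turns clockwise, one full turn per 16 mm (half a turn, pointing straight down, at 8 mm).
- chuck: A loose dark steel drill chuck standing on its nose, 42 mm across, 75 mm high. Origin: centre of its underside. A bystander among the gauges.
- oiler: A loose white plastic bottle with black cap, 40 mm across, 105 mm high, upright. Origin: centre of its underside. A bystander among the gauges.
- mallet: A loose wooden mallet lying down: head 65 x 120 x 60 mm centred 130 mm along its +x, 26 mm handle reaching to 130 mm along -x. Origin: on the table under the middle of the handle. A bystander beyond the gauges.
- wrench: A loose steel wrench lying flat, 180 mm long along its x. A bystander beyond the gauges.
- pulley: A loose plywood pulley disc lying flat, 110 mm across, 16 mm thick, 26 mm high at its hub. Origin: centre of its underside. A bystander beyond the gauges.
- offcut: A loose wooden offcut, 50 x 120 x 35 mm. Origin: centre of its underside. A bystander at the right.
- calculator: A loose grey pocket calculator lying flat, 130 x 75 x 14 mm. Origin: centre of its underside. A bystander at the left.
There are look-alikes about, which are no part of the job. Leave any purple look-alike of the gauge_small alone.

How it is judged:
On the way, in this order (a step that is already met when the one before it is completed fails the run):
1. the small gauge's plunger is pressed by the fingers about half a turn of the pointer (4 to 12 mm) and held a moment (contact force between the fingers and gauge_small above 0.5 N and value of joint plunger_small between 0.004 and 0.012 m), for 0.2 s.
2. it is let go and comes fully up (within 1 mm) (value of joint plunger_small below 0.001 m and contact force between gauge_small and the fingers below 0.05 N), for 0.1 s.
3. it is pressed by the fingers about half a turn (4 to 12 mm) a second time and held a moment (all of step 1), for 0.2 s.
At the end, for the whole second after the job is handed in: All three plungers are fully up (within 1 mm), all three gauges stand upright (within 0.05 rad), at rest and within 12 mm of where they stood, and every other loose thing lies within 12 mm of where it was (value of joint each of plunger_small, plunger_medium, plunger_large below 0.001 m and distance of each of gauge_small, gauge_medium, gauge_large, chuck, oiler, mallet, wrench, pulley, offcut, calculator from where it was at the start of the episode below 0.012 m and angle between each of gauge_small, gauge_medium, gauge_large's own z axis and vertical below 0.05 rad and linear speed of each of gauge_small, gauge_medium, gauge_large below 0.02 m/s); the robot touches nothing.
It fails at once if the small gauge's plunger is driven (nearly) to the end of its travel: 14.5 mm or more (value of joint plunger_small above 0.0145 m).
It fails at once if the small gauge is pressed hard (over 15 N) (contact force between the fingers and gauge_small above 15 N).
It fails at once if the small gauge is shifted more than 12 mm, lifted more than 5 mm or tipped more than 0.1 rad (distance of gauge_small from where it was at the start of the episode above 0.012 m or height (world z) of gauge_small above 0.005 m or angle between gauge_small's own z axis and vertical above 0.1 rad).
It fails at once if the robot touches another gauge (over 0.5 N), presses its plunger or shifts it more than 12 mm (contact force between any of the arm, the fingers and gauge_medium above 0.5 N or value of joint any of plunger_medium, plunger_large above 0.002 m or distance of any of gauge_medium, gauge_large from where it was at the start of the episode above 0.012 m or contact force between any of the arm, the fingers and gauge_large above 0.5 N).
It fails at once if the robot touches a bystander (over 0.5 N) or one is shifted more than 12 mm (contact force between any of the arm, the fingers and chuck above 0.5 N or distance of any of chuck, oiler, mallet, wrench, pulley, offcut, calculator from where it was at the start of the episode above 0.012 m or contact force between any of the arm, the fingers and oiler above 0.5 N or contact force between any of the arm, the fingers and mallet above 0.5 N or contact force between any of the arm, the fingers and wrench above 0.5 N or contact force between any of the arm, the fingers and pulley above 0.5 N or contact force between any of the arm, the fingers and offcut above 0.5 N or contact force between any of the arm, the fingers and calculator above 0.5 N).
It also fails if it takes over 38 s, if anything falls off the work surface, if the arm or the gripper's body presses on something with over 40 N, if the wrist force passes 120 N, or if a joint passes its speed limit or range.

### The arm

A 6-joint arm with a two-finger parallel gripper is mounted at the origin on the work surface. World frame = base frame: x ahead of the robot, y to its left, z up, the work surface at z = 0. Lengths are in m, angles in rad, forces in N, time in s.
With the tool pointing down it reaches from about 0.375 to 0.975 m from the base axis. Payload 3.8 kg.
Tool frame: the origin (TCP) lies between the finger pads; the fingertips stand bot.tip_reach ahead of it and the grasp point (between the pads) lies 8 mm behind it (bot.tip_reach is the distance from the TCP to the fingertips, in m); z points along the fingers, y is the direction in which the jaws open and shut (so a half turn about z gives the same grasp; the last joint's range is limited). The gripper opens to 88 mm and grips with 3 to 60 N. Pads are 18 mm wide; open, the fingers measure 123 mm over their backs; the gripper's body (75 mm by 187 mm) begins 45 mm behind the grasp point.
Start: joints at [-1.149, 0.264, 1.604, -0, 1.274, -0.037], TCP at [0.299, -0.605, 0.25] pointing down, gripper open.
Joint ranges: [-2.63, 2.63], [-0.94, 2.18], [0.31, 2.57], [-1.31, 4.45], [0, 2.66], [-2.55, 2.55]. Speed limits (rad/s): [2.57, 2.57, 3.14, 3.14, 3.14, 3.14].

### API

Orientations are given as a unit quaternion [w, x, y, z].
In Python, from rig import bot gives the robot as it stands.
- The arm moves only by the tool send_rows, never from a script. Its argument "motion" is a list of rows, each an object with "dr": the turn, a rotation vector about the tool's x, y, z normalised to -1 to 1, where 1 is 0.1 rad, a list of three; "delta_pos": the shift along the tool's x, y, z normalised to -1 to 1, where 1 is 0.025 m, a list of three; "grip": the gripper's target within -1 to 1 (shut at 1, half-way at 0, fully open at -1). A call has 1 to 10 rows; each row shifts and turns the pose as measured when the row begins, along the tool's axes as they then stand; what a row does not reach is not made up. A row lasts 1/12 s, in which the tool goes at most 41.7 mm and 7.16 degrees, less where a joint would pass 70% of its speed; a pose out of reach is approached as far as the arm can. A call with a number of a shift or a turn outside -1 to 1 is refused whole. A call with a gripper value outside its range is refused whole. The fingers move at their own pace and stop on an object; the grip force is fixed at half the most. Time passes only in rows, so rows that do not move let the fingers close. It gives the time, the measured TCP pose, the force and the opening at its end, in the units of the state.
- bot.state(): the state, without advancing time (a new reading comes with each control period).
- bot.snapshot(name): name is "scene" or "top" or "wrist"; returns (picture, depth): 420x560x3 uint8, blue, green, red; 420x560 float32, m along the optical axis (not along the pixel's ray), 0 where there is no reading.
- bot.get_calibration(name): a dict with "fov_y" (degrees; the focal length in pixels is half the picture's height over the tangent of half this angle, whatever the lens; pixels are square), "cx", "cy" (the principal point, pixels), "cam_to_world" (4x4, takes a point from camera to world coordinates); the wrist camera has in their place "mount" (4x4, takes a point from camera to tool coordinates, whose origin is the TCP and whose axes are the flange's). Camera axes: x right, y down, z forward; pixel columns grow to the right and rows downward; lengths in m; the calibration is good to about 2 mm. The wrist camera is an equidistant fisheye: a pixel r from the principal point sees the ray r / f radians off the axis. A picture is of the moment at which its call begins: read the wrist's pose just before it. get_calibration takes no time and is no camera call.
- bot.hand_in(): hands the job in, once; it reports no verdict.
The state is a dict: "t": time; "qpos": joint angles; "dq": joint speeds; "effort": joint torques, N m; "eef_pos": TCP position; "ee_rot": TCP orientation; "force": force on the tool from outside, world axes, zero at the start; "ft_torque": the same for the moment, N m; "finger_gap": finger opening in m.
Only numpy, scipy, OpenCV 4.12 (cv2) and the standard library are available. Lean on these libraries where they do the work, as an engineer would, in place of code of your own. Each camera call takes 0.05 s, during which the arm holds its last target. There are 200 camera calls.

## Working session

There is one attempt and no reset: what is moved stays moved. The work goes in short steps, Python scripts to look and compute and a tool call to move; the robot and the scene stay as the last step left them, time stands still between calls to the robot, and variables do not carry over. Pictures are saved under pics/ and viewed, about 8 in all and at most 12, crops included, and the job is handed in when it is done.

Besides the shell and the picture viewer there is one more tool, called after "Request:" as name(argument=value, ...), one argument or row to a line, values as JSON. send_rows: Moves the arm, as the interface text tells. Scaled input: -1 to 1 covers 0.025 m each way for a shift and 0.1 rad each way for a turn. Its arguments: {"type":"object","properties":{"motion":{"type":"array","items":{"type":"object","properties":{"dr":{"type":"array","items":{"type":"number"}},"delta_pos":{"type":"array","items":{"type":"number"}},"grip":{"type":"number"}}}}},"required":["motion"]}

```bash
mkdir -p pics; ls
python3 - <<'E'
from rig import bot
import cv2,numpy as np
s=bot.state();print({k:np.round(v,3) for k,v in s.items()},bot.tip_reach)
for n in("scene","top"):
    p,d=bot.snapshot(n);c=bot.get_calibration(n);print(n,c)
    cv2.imwrite(f"pics/{n}0.png",p);np.savez(f"{n}0.npz",p=p,d=d,**c)
E
```

```text
pics
{'t': np.float64(0.0), 'qpos': array([-1.149,  0.265,  1.605,  0.   ,  1.274, -0.037]), 'dq': array([-0.   , -0.   ,  0.001,  0.001,  0.002,  0.001]), 'effort': array([ 0.0000e+00, -5.0211e+01, -3.5688e+01,  7.3000e-02,  2.9000e-02,
       -0.0000e+00]), 'eef_pos': array([ 0.299, -0.605,  0.248]), 'ee_rot': array([-0.001,  0.974,  0.227, -0.   ]), 'force': array([-0.644, -0.598,  0.184]), 'ft_torque': array([0.007, 0.021, 0.04 ]), 'finger_gap': np.float64(0.088)} 0.011
scene {'fov_y': 45.48802711382503, 'cx': 273.18020876464226, 'cy': 219.77000167104615, 'cam_to_world': array([[-0.36506937,  0.70485109, -0.60820169,  1.32102505],
       [ 0.93087215,  0.28632282, -0.22692794,  0.27464761],
       [ 0.01419161, -0.64900246, -0.76065394,  1.064987  ],
       [ 0.        ,  0.        ,  0.        ,  1.        ]])}
top {'fov_y': 44.08008931617476, 'cx': 272.851234811357, 'cy': 213.02516069171088, 'cam_to_world': array([[ 0.02053993, -0.99184188,  0.12580854,  0.39103531],
       [-0.99959714, -0.02283808, -0.01685192,  0.0294967 ],
       [ 0.01958767, -0.12541171, -0.9919114 ,  1.42286142],
       [ 0.        ,  0.        ,  0.        ,  1.        ]])}
```

View pics/scene0.png

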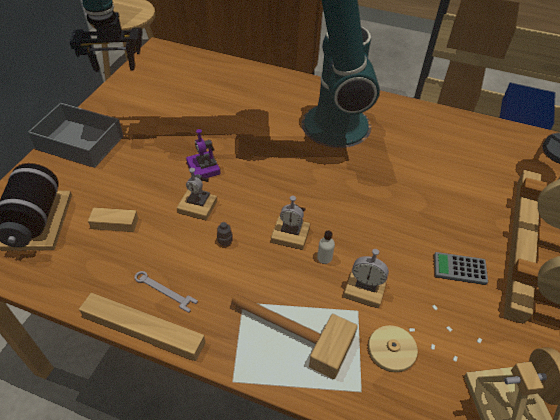

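View pics/top0.png

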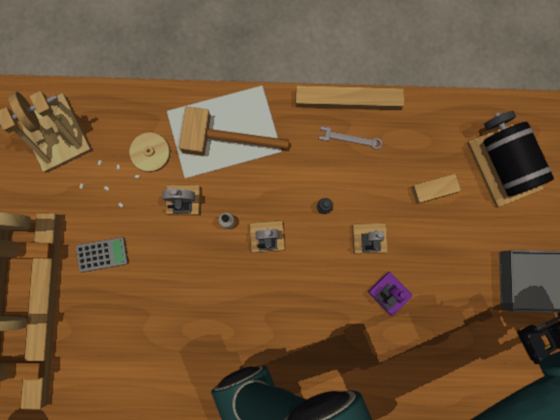

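Scene view: candidates for the small gauge are the grey gauges at (197,190), (291,220) and (368,275), plus the purple look-alike at (203,155). The dials grow from left to right, so I choose (197,190), which is about (370,238) in the top view. Next I'll check it close up and measure the tip.

```bash
cat > h.py <<'E'
import numpy as np
def cloud(f,sl):
    z=np.load(f);d=z['d'];fl=210/np.tan(np.radians(z['fov_y'])/2)
    v,u=np.mgrid[sl];dd=d[sl]
    P=np.stack([(u-z['cx'])/fl*dd,(v-z['cy'])/fl*dd,dd,np.ones_like(dd)],-1)@z['cam_to_world'].T
    return u[dd>0],v[dd>0],P[dd>0][:,:3]
E
python3 - <<'E'
import cv2,numpy as np
from h import *
a=np.load('scene0.npz')['p'];b=np.load('top0.npz')['p']
A=cv2.resize(a[140:230,160:240],None,fx=5,fy=5,interpolation=cv2.INTER_CUBIC)[:450]
B=cv2.resize(b[215:315,345:415],None,fx=4.5,fy=4.5,interpolation=cv2.INTER_CUBIC)
cv2.imwrite('pics/crop.png',np.hstack([A,B]))
for f,sls in (('scene0.npz',[np.s_[165:220,175:220],np.s_[190:250,268:312],np.s_[245:305,342:392]]),('top0.npz',[np.s_[220:256,350:390],np.s_[218:255,248:288],np.s_[180:218,160:203]])):
  for sl in sls:
    u,v,P=cloud(f,sl);m=P[:,2]>0.125
    print(f,sl[0].start,m.sum(),P[:,2].max().round(3),'foot',np.round(np.median(P[(abs(P[:,2]-.024)<.006)],0),3))
    for i in np.argsort(-P[:,2])[:14]:print('  ',u[i],v[i],P[i].round(3))
E
```

```text
scene0.npz 165 40 0.151 foot [ 0.509 -0.271  0.026]
   195 169 [ 0.505 -0.251  0.151]
   191 168 [ 0.505 -0.263  0.151]
   190 169 [ 0.509 -0.264  0.151]
   192 167 [ 0.5   -0.263  0.15 ]
   194 170 [ 0.508 -0.253  0.15 ]
   193 169 [ 0.505 -0.257  0.15 ]
   193 171 [ 0.512 -0.254  0.15 ]
   191 171 [ 0.514 -0.258  0.15 ]
   190 170 [ 0.511 -0.263  0.149]
   194 168 [ 0.5   -0.257  0.149]
   192 170 [ 0.509 -0.258  0.149]
   190 171 [ 0.514 -0.261  0.149]
   191 169 [ 0.506 -0.263  0.148]
   191 170 [ 0.509 -0.261  0.148]
scene0.npz 190 46 0.156 foot [0.522 0.03  0.025]
   293 197 [0.506 0.022 0.156]
   293 196 [0.502 0.02  0.154]
   295 196 [0.5   0.025 0.154]
   292 199 [0.512 0.021 0.154]
   291 197 [0.506 0.017 0.154]
   290 198 [0.51  0.015 0.153]
   291 196 [0.502 0.015 0.153]
   292 198 [0.508 0.02  0.153]
   292 196 [0.501 0.018 0.153]
   294 197 [0.502 0.023 0.152]
   293 199 [0.51  0.023 0.152]
   294 199 [0.509 0.026 0.152]
   293 198 [0.506 0.022 0.152]
   294 198 [0.505 0.024 0.152]
scene0.npz 245 125 0.168 foot [0.62  0.256 0.025]
   375 252 [0.607 0.253 0.168]
   377 2
[... 1182 characters left out ...]
 ]
   265 234 [0.5   0.026 0.15 ]
   266 230 [0.51  0.024 0.15 ]
   268 233 [0.503 0.019 0.149]
   267 235 [0.498 0.021 0.149]
   269 232 [0.505 0.016 0.149]
   269 234 [0.5   0.016 0.149]
   266 233 [0.503 0.024 0.149]
top0.npz 180 56 0.165 foot [0.59  0.233 0.023]
   174 193 [0.594 0.251 0.165]
   175 193 [0.595 0.249 0.164]
   175 190 [0.602 0.249 0.164]
   173 192 [0.597 0.254 0.164]
   176 192 [0.597 0.247 0.163]
   170 192 [0.597 0.261 0.163]
   171 191 [0.6   0.259 0.163]
   172 192 [0.597 0.256 0.163]
   176 191 [0.6   0.247 0.163]
   172 194 [0.592 0.256 0.162]
   174 194 [0.592 0.251 0.162]
   176 190 [0.602 0.247 0.162]
   173 188 [0.607 0.255 0.162]
   175 191 [0.6   0.249 0.161]
```

View pics/crop.png

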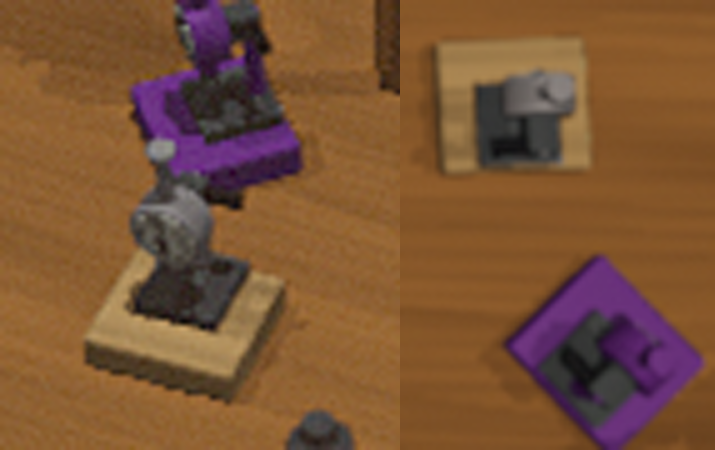

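The crop confirms that the wooden-foot gauge is the smallest, with its tip at about (0.506, -0.258). The height reads 0.149 against the stated 0.147. The purple one is about 13 cm away. I'll move above the tip with the fingers shut.

Request:
send_rows(
  motion=[
    {"delta_pos":[0.9,-0.6,0],"dr":[0,0,0],"grip":1},
    {"delta_pos":[0.9,-0.6,0],"dr":[0,0,0],"grip":1},
    {"delta_pos":[0.9,-0.6,0],"dr":[0,0,0],"grip":1},
    {"delta_pos":[0.9,-0.6,0],"dr":[0,0,0],"grip":1},
    {"delta_pos":[0.9,-0.6,0],"dr":[0,0,0],"grip":1},
    {"delta_pos":[0.9,-0.6,0],"dr":[0,0,0],"grip":1},
    {"delta_pos":[0.9,-0.6,0],"dr":[0,0,0],"grip":1},
    {"delta_pos":[0.9,-0.6,0],"dr":[0,0,0],"grip":1},
    {"delta_pos":[0.9,-0.6,0],"dr":[0,0,0],"grip":1},
    {"delta_pos":[0.9,-0.6,0],"dr":[0,0,0],"grip":1},
  ],
)

```text
t: 0.93
eef_pos: [0.4338, -0.3633, 0.2414]
ee_rot: [-0.005, 0.975, 0.223, -0.003]
force: [0.5, 0.2, 0.0]
finger_gap: 0.0233
```

Request:
send_rows(
  motion=[
    {"delta_pos":[0.9,-0.5,0],"dr":[0,0,0],"grip":1},
    {"delta_pos":[0.9,-0.5,0],"dr":[0,0,0],"grip":1},
    {"delta_pos":[0.9,-0.5,0],"dr":[0,0,0],"grip":1},
    {"delta_pos":[0.9,-0.5,0],"dr":[0,0,0],"grip":1},
    {"delta_pos":[0.6,-0.4,0],"dr":[0,0,0],"grip":1},
    {"delta_pos":[0,0,0],"dr":[0,0,0],"grip":1},
    {"delta_pos":[0,0,0],"dr":[0,0,0],"grip":1},
  ],
)

```text
t: 1.52
eef_pos: [0.5049, -0.2518, 0.2382]
ee_rot: [-0.008, 0.974, 0.226, -0.005]
force: [0.0, -0.5, 0.1]
finger_gap: 0.0004
```

```bash
cat > look.py <<'E'
import sys,cv2,numpy as np
from rig import bot
from scipy.spatial.transform import Rotation as R
n=sys.argv[1];s=bot.state()
print(s['t'],np.round(s['eef_pos'],4),np.round(s['ee_rot'],4),np.round(s['force'],2),s['finger_gap'])
T=np.array([.506,-.258,.147])-s['eef_pos'];M=R.from_quat(np.roll(s['ee_rot'],-1)).as_matrix()
print('tip in tool mm',np.round(M.T@T*1e3,1))
p,d=bot.snapshot('wrist');c=bot.get_calibration('wrist');np.savez(n+'.npz',p=p,d=d,eef=s['eef_pos'],M=M,**c)
print(c);cv2.imwrite(f'pics/{n}.png',p)
E
python3 look.py w1
```

```text
1.5167 [ 0.5049 -0.2518  0.2382] [-0.0082  0.9742  0.2256 -0.0048] [ 0.04 -0.49  0.06] 0.000440912614710317
tip in tool mm [-1.2  7.7 91. ]
{'fov_y': 65.70646984690485, 'cx': 284.8885068005505, 'cy': 204.3676585128478, 'mount': array([[-4.38761870e-04, -9.61897454e-01, -2.73410122e-01,
         6.97326267e-02],
       [ 9.99999870e-01, -3.51219745e-04, -3.69132034e-04,
        -4.98184213e-04],
       [ 2.59040130e-04, -2.73410248e-01,  9.61897484e-01,
        -1.34814268e-01],
       [ 0.00000000e+00,  0.00000000e+00,  0.00000000e+00,
         1.00000000e+00]])}
```

View pics/w1.png

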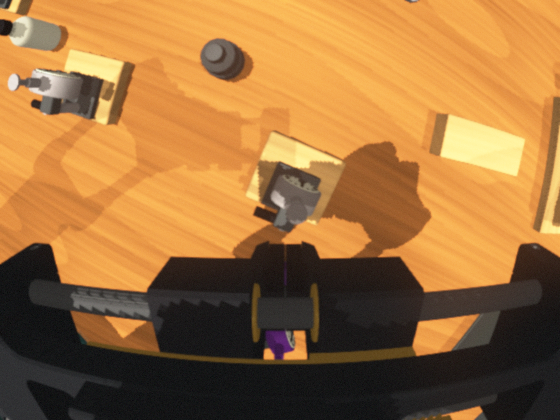

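The wrist view shows the small gauge at (295,190), its plunger pad near (293,211), and the shut fingertips at (286,245). I'll cast the pad from this view with its depth.

```bash
cat > wc.py <<'E'
import sys,numpy as np,cv2
z=np.load(sys.argv[1]+'.npz');f=210/np.tan(np.radians(z['fov_y'])/2)
sl=np.s_[165:244,245:345]
v,u=np.mgrid[sl];d=z['d'][sl].astype(float)
x,y=u-z['cx'],v-z['cy'];r=np.hypot(x,y)+1e-9;t=np.tan(r/f)*d/r
C=np.stack([x*t,y*t,d],-1)@z['mount'][:3,:3].T+z['mount'][:3,3]
W=C@z['M'].T+z['eef']
m=(d>0)&(W[...,2]>.138)&(W[...,2]<.165)
n,l,st,_=cv2.connectedComponentsWithStats(m.astype(np.uint8))
for i in range(1,n):
    k=l==i
    if st[i,4]>8:print(st[i]+[245,165,0,0,0],'world',W[k].mean(0).round(4),np.ptp(W[k],0).round(3),'tool',C[k].mean(0).round(4))
# ray onto z=.147 of pixel list
for a in sys.argv[2:]:
    u,v=map(float,a.split(','));x,y=u-z['cx'],v-z['cy'];r=np.hypot(x,y);th=r/f
    ray=z['M']@z['mount'][:3,:3]@[np.sin(th)*x/r,np.sin(th)*y/r,np.cos(th)];o=z['M']@z['mount'][:3,3]+z['eef']
    print(a,(o+ray*(.147-o[2])/ray[2]).round(4))
p=z['p'][150:262,230:350];cv2.imwrite('pics/'+sys.argv[1]+'c.png',cv2.resize(p,None,fx=5,fy=5,interpolation=cv2.INTER_CUBIC))
E
python3 wc.py w1 293,211
```

```text
[286 203  22  22 356] world [ 0.5057 -0.2581  0.1468] [0.015 0.015 0.005] tool [-0.0016  0.0077  0.0912]
293,211 [ 0.5065 -0.2551  0.147 ]
```

View pics/w1c.png

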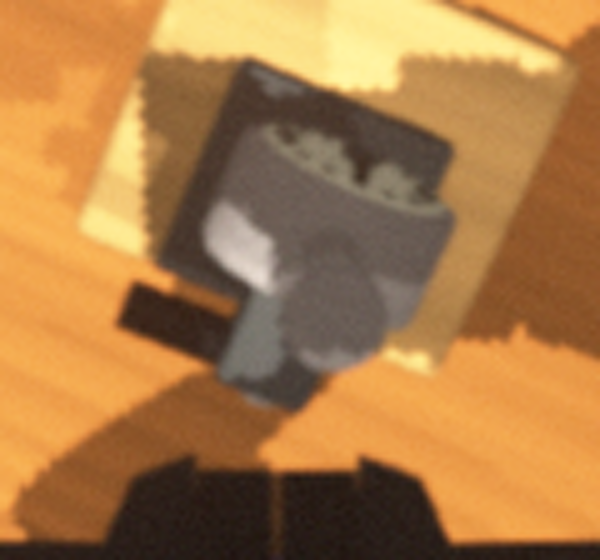

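The close view puts the pad at (0.5057, -0.2581, 0.1468) and 15 mm across, which agrees with the other views and the stated size. In the tool frame the offset is (-1.6, 7.7) mm, with 80 mm from the fingertips to the pad. I'll centre and descend most of the way.

Request:
send_rows(
  motion=[
    {"delta_pos":[-0.06,0.3,0.3],"dr":[0,0,0],"grip":1},
    {"delta_pos":[0,0,0.6],"dr":[0,0,0],"grip":1},
    {"delta_pos":[0,0,0.6],"dr":[0,0,0],"grip":1},
    {"delta_pos":[0,0,0.6],"dr":[0,0,0],"grip":1},
    {"delta_pos":[0,0,0.3],"dr":[0,0,0],"grip":1},
    {"delta_pos":[0,0,0],"dr":[0,0,0],"grip":1},
    {"delta_pos":[0,0,0],"dr":[0,0,0],"grip":1},
  ],
)

```text
t: 2.15
eef_pos: [0.5026, -0.2682, 0.1734]
ee_rot: [-0.007, 0.975, 0.221, -0.006]
force: [0.8, -0.6, 1.5]
finger_gap: 0.0005
```

```bash
python3 look.py w2|head -2; python3 wc.py w2
```

```text
2.15 [ 0.5026 -0.2682  0.1734] [-0.0069  0.9752  0.2213 -0.0056] [ 0.84 -0.62  1.47] 0.0005231098748727808
tip in tool mm [ 7.7 -7.3 26.5]
[258 220  30  24 589] world [ 0.5068 -0.2579  0.1471] [0.014 0.016 0.021] tool [ 0.0085 -0.007   0.0264]
[301 241   7   3   9] world [ 0.5149 -0.2713  0.1635] [0.001 0.003 0.003] tool [0.0098 0.0084 0.0097]
```

The tool drifted sideways, so I'll correct by (8, -7) mm while staying clear above the pad.

Request:
send_rows(
  motion=[
    {"delta_pos":[0.2,-0.18,0],"dr":[0,0,0],"grip":1},
    {"delta_pos":[0.05,-0.05,0],"dr":[0,0,0],"grip":1},
    {"delta_pos":[0,0,0],"dr":[0,0,0],"grip":1},
  ],
)

```text
t: 2.45
eef_pos: [0.5068, -0.2611, 0.1756]
ee_rot: [-0.006, 0.975, 0.221, -0.004]
force: [0.3, 0.4, 0.6]
finger_gap: 0.0003
```

Request:
send_rows(
  motion=[
    {"delta_pos":[0,0,0],"dr":[0,0,0],"grip":1},
    {"delta_pos":[0,0,0],"dr":[0,0,0],"grip":1},
    {"delta_pos":[0,0,0],"dr":[0,0,0],"grip":1},
  ],
)

```text
t: 2.7
eef_pos: [0.5082, -0.261, 0.1776]
ee_rot: [-0.005, 0.975, 0.221, -0.003]
force: [-0.6, 0.9, 0.6]
finger_gap: 0.0001
```

```bash
python3 look.py w3|head -2; python3 wc.py w3
```

```text
2.7 [ 0.5082 -0.261   0.1776] [-0.0046  0.9752  0.2213 -0.0031] [-0.61  0.88  0.61] 0.00012241992627126089
tip in tool mm [-0.5 -3.3 30.7]
[267 231  28  13 261] world [ 0.5095 -0.2566  0.1465] [0.009 0.014 0.006] tool [ 0.0032 -0.003   0.0312]
```

Request:
send_rows(
  motion=[
    {"delta_pos":[0,-0.12,0.3],"dr":[0,0,0],"grip":1},
    {"delta_pos":[0,0,0.2],"dr":[0,0,0],"grip":1},
    {"delta_pos":[0,0,0],"dr":[0,0,0],"grip":1},
  ],
)

```text
t: 3.0
eef_pos: [0.5071, -0.258, 0.1648]
ee_rot: [-0.004, 0.975, 0.221, -0.002]
force: [-0.9, 0.4, -0.4]
finger_gap: 0.0009
```

Request:
send_rows(
  motion=[
    {"delta_pos":[0,0,0.02],"dr":[0,0,0],"grip":1},
  ],
)

```text
t: 3.08
eef_pos: [0.5068, -0.2578, 0.1637]
ee_rot: [-0.004, 0.975, 0.221, -0.003]
force: [0.4, 0.4, -0.8]
finger_gap: 0.0005
```

```bash
python3 look.py w4|head -2
```

```text
3.0833 [ 0.5068 -0.2578  0.1637] [-0.0043  0.9752  0.2215 -0.0028] [ 0.36  0.44 -0.76] 0.00046441587379083735
tip in tool mm [-0.7  0.  16.7]
```

I'm centred to within 1 mm with 5.7 mm above the pad. For 8 mm of press the TCP should be at z ≈ 0.150, so I'll go down in small steps.

Request:
send_rows(
  motion=[
    {"delta_pos":[0,0,0.15],"dr":[0,0,0],"grip":1},
    {"delta_pos":[0,0,0.15],"dr":[0,0,0],"grip":1},
  ],
)

```text
t: 3.3
eef_pos: [0.5068, -0.2578, 0.1561]
ee_rot: [-0.004, 0.975, 0.221, -0.003]
force: [-2.0, 1.1, 3.6]
finger_gap: 0.0005
```

Request:
send_rows(
  motion=[
    {"delta_pos":[0,0,0.1],"dr":[0,0,0],"grip":1},
  ],
)

```text
t: 3.38
eef_pos: [0.5068, -0.2578, 0.1535]
ee_rot: [-0.004, 0.975, 0.221, -0.003]
force: [-0.9, -0.5, 3.7]
finger_gap: 0.0001
```

Contact at about 4.5 mm of press with 3.7 N. I'll go about 3.5 mm further and hold.

Request:
send_rows(
  motion=[
    {"delta_pos":[0,0,0.12],"dr":[0,0,0],"grip":1},
    {"delta_pos":[0,0,0.03],"dr":[0,0,0],"grip":1},
  ],
)

```text
t: 3.55
eef_pos: [0.5068, -0.2578, 0.1499]
ee_rot: [-0.004, 0.975, 0.221, -0.003]
force: [-1.4, 1.0, 5.6]
finger_gap: 0.0004
```

Request:
send_rows(
  motion=[
    {"delta_pos":[0,0,0.02],"dr":[0,0,0],"grip":1},
    {"delta_pos":[0,0,0.01],"dr":[0,0,0],"grip":1},
    {"delta_pos":[0,0,0],"dr":[0,0,0],"grip":1},
  ],
)

```text
t: 3.8
eef_pos: [0.5068, -0.2578, 0.15]
ee_rot: [-0.004, 0.975, 0.221, -0.003]
force: [-1.3, 1.3, 4.7]
finger_gap: 0.0003
```

Run:
```python
from rig import bot
import cv2,numpy as np
print(bot.state()['eef_pos'],bot.state()['force'])
p,d=bot.snapshot('scene');cv2.imwrite('pics/press.png',cv2.resize(p[140:230,150:250],None,fx=6,fy=6,interpolation=cv2.INTER_CUBIC))
```

```text
[ 0.50679744 -0.25782116  0.15000729] [-1.27664148  1.31260367  4.66420061]
```

View pics/press.png

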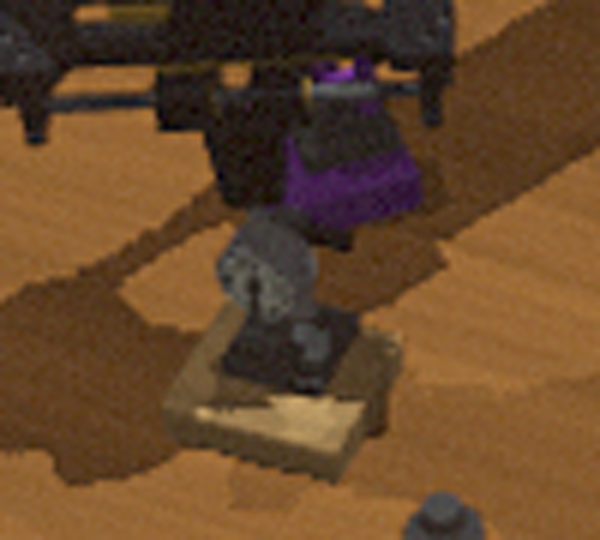

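The pointer at (255,290) points straight down, so that is half a turn. The force is 4.7 N at TCP z 0.150, matching about 8 mm. It has been held for 0.25 s, so I'll release.

Request:
send_rows(
  motion=[
    {"delta_pos":[0,0,-0.2],"dr":[0,0,0],"grip":1},
    {"delta_pos":[0,0,-0.25],"dr":[0,0,0],"grip":1},
    {"delta_pos":[0,0,-0.25],"dr":[0,0,0],"grip":1},
    {"delta_pos":[0,0,0],"dr":[0,0,0],"grip":1},
    {"delta_pos":[0,0,0],"dr":[0,0,0],"grip":1},
  ],
)

```text
t: 4.27
eef_pos: [0.5075, -0.2584, 0.1687]
ee_rot: [-0.004, 0.975, 0.221, -0.002]
force: [0.2, -0.3, 0.3]
finger_gap: 0.0008
```

```bash
python3 look.py w5|head -2; python3 wc.py w5
```

```text
4.2667 [ 0.5075 -0.2584  0.1687] [-0.0038  0.9752  0.2213 -0.0021] [ 0.21 -0.26  0.27] 0.0007722753629394348
tip in tool mm [-1.2 -0.8 21.7]
[274 238  22   6  85] world [ 0.5115 -0.2554  0.1459] [0.005 0.01  0.006] tool [ 0.0049 -0.0008  0.0228]
[262 241   7   3  14] world [ 0.5122 -0.2453  0.1594] [0.001 0.003 0.003] tool [ 0.0098 -0.0097  0.0093]
[301 241   8   3  15] world [ 0.52   -0.2617  0.1593] [0.001 0.003 0.004] tool [0.0098 0.0084 0.0093]
```

The pad is back at its rest height (0.146 measured) with no force, so I'll make the second press. It is 18.7 mm down to z = 0.150.

Request:
send_rows(
  motion=[
    {"delta_pos":[-0.03,-0.03,0.2],"dr":[0,0,0],"grip":1},
    {"delta_pos":[0,0,0.15],"dr":[0,0,0],"grip":1},
    {"delta_pos":[0,0,0.1],"dr":[0,0,0],"grip":1},
  ],
)

```text
t: 4.57
eef_pos: [0.5069, -0.2583, 0.1568]
ee_rot: [-0.003, 0.975, 0.221, -0.001]
force: [0.3, -0.8, 2.8]
finger_gap: 0.0001
```

Request:
send_rows(
  motion=[
    {"delta_pos":[0,0,0.13],"dr":[0,0,0],"grip":1},
    {"delta_pos":[0,0,0.1],"dr":[0,0,0],"grip":1},
  ],
)

```text
t: 4.73
eef_pos: [0.5069, -0.2583, 0.1507]
ee_rot: [-0.003, 0.975, 0.221, -0.001]
force: [-0.8, 0.3, 5.0]
finger_gap: 0.0006
```

Request:
send_rows(
  motion=[
    {"delta_pos":[0,0,0.03],"dr":[0,0,0],"grip":1},
    {"delta_pos":[0,0,0.01],"dr":[0,0,0],"grip":1},
    {"delta_pos":[0,0,0],"dr":[0,0,0],"grip":1},
    {"delta_pos":[0,0,0],"dr":[0,0,0],"grip":1},
  ],
)

```text
t: 5.07
eef_pos: [0.5069, -0.2583, 0.1501]
ee_rot: [-0.003, 0.975, 0.221, -0.002]
force: [-1.5, 0.3, 5.2]
finger_gap: 0.0003
```

Run:
```python
from rig import bot
import cv2
print(bot.state()['eef_pos'],bot.state()['force'])
p,d=bot.snapshot('scene');cv2.imwrite('pics/press2.png',cv2.resize(p[140:230,150:250],None,fx=6,fy=6,interpolation=cv2.INTER_CUBIC))
```

```text
[ 0.50693449 -0.25829249  0.1501093 ] [-1.45877293  0.34175249  5.16778338]
```

View pics/press2.png

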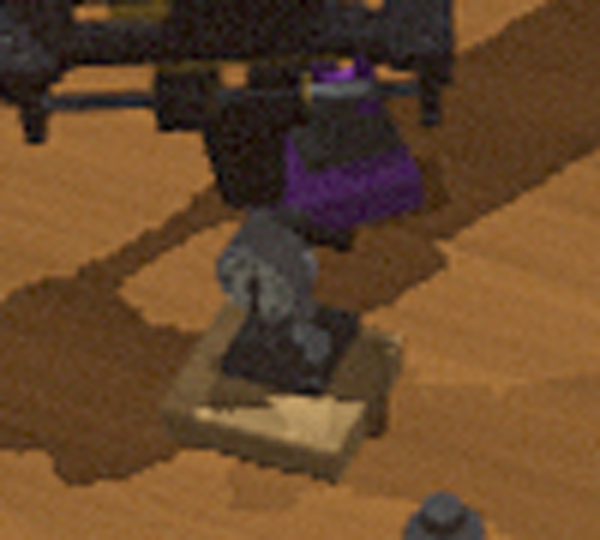

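The pointer is straight down again at (255,290), and the gauge has not moved. I'll withdraw upward.

Request:
send_rows(
  motion=[
    {"delta_pos":[0,0,-0.25],"dr":[0,0,0],"grip":1},
    {"delta_pos":[0,0,-0.4],"dr":[0,0,0],"grip":1},
    {"delta_pos":[0,0,-0.8],"dr":[0,0,0],"grip":1},
    {"delta_pos":[0,0,-0.8],"dr":[0,0,0],"grip":1},
    {"delta_pos":[0,0,-0.8],"dr":[0,0,0],"grip":1},
    {"delta_pos":[0,0,-0.5],"dr":[0,0,0],"grip":1},
    {"delta_pos":[0,0,0],"dr":[0,0,0],"grip":1},
    {"delta_pos":[0,0,0],"dr":[0,0,0],"grip":1},
    {"delta_pos":[0,0,0],"dr":[0,0,0],"grip":1},
  ],
)

```text
t: 5.87
eef_pos: [0.5054, -0.2577, 0.242]
ee_rot: [-0.005, 0.975, 0.221, -0.004]
force: [-0.7, -0.6, -0.8]
finger_gap: 0.0003
```

```bash
python3 look.py w6|head -2; python3 wc.py w6
python3 - <<'E'
from rig import bot
import cv2
p,d=bot.snapshot('scene');cv2.imwrite('pics/end.png',p)
E
```

```text
5.8667 [ 0.5054 -0.2577  0.242 ] [-0.0051  0.9752  0.2213 -0.0036] [-0.72 -0.64 -0.82] 0.0002590931371543651
tip in tool mm [ 0.9  1.7 95. ]
[278 199  21  22 351] world [ 0.5057 -0.2582  0.1468] [0.015 0.016 0.005] tool [0.0005 0.0017 0.0952]
```

View pics/end.png

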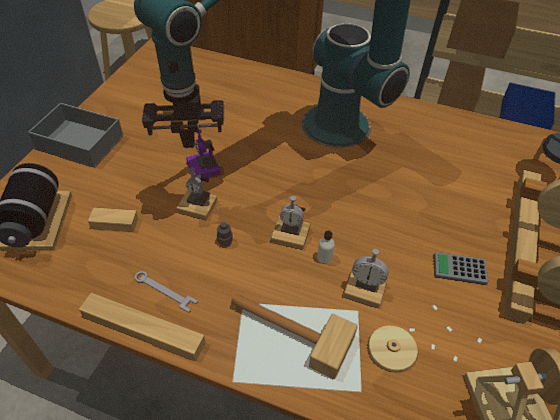

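The pad is back at (0.5057, -0.2582, 0.1468), the same as before the presses. Everything else in the scene looks unmoved, and the arm is clear.

```bash
python3 -c "
from rig import bot
print(bot.hand_in())"
```

```text
the job is handed in; nothing more can be done
None
```

I pressed the small gauge's plunger twice with the shut fingertips, about 8 mm (half a turn) each time. I held each press for at least 0.25 s, let it come fully up in between, withdrew, and handed the job in at about 6 s.

- **Presses:** the pointer was straight down both times. The upward force on the tool was 4.7 N on the first press and 5.2 N on the second; the stated force at 8 mm is 4.8 N.
- **Between presses:** the pad measured 0.146 m high with no force on it. The fingers partly hid the pad in that view, so this reading is rougher than the others.
- **At the end:** the pad was at (0.5057, -0.2582, 0.1468), within 0.1 mm of where it stood before, so the plunger does not stick and the gauge has not moved. By eye, the other gauges and bystanders had not moved in the last scene picture, and the arm touched nothing.
- **Disagreements:** the fixed cameras read gauge heights 2 to 3 mm high, within about their calibration error. On the first descent the tool drifted about 10 mm sideways above the pad, and I corrected that before making contact.

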